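Lock the riving knife of a table saw through the throat opening

TASK

The table saw has its blade off and its throat insert out, and the riving knife has just been seated. Reach down through the throat opening and press the red knife-lock lever down until it is fully home, then draw back out. Do not touch the saw table, the rim of the opening, the rip fence, the arbor or the riving knife on the way, and leave the tools and parts lying about where they are.

Things in the scene. Friction and masses are not known exactly. Their poses are not given: they have to be found in the camera images.
- saw: grey portable table saw standing on the bench, 500 mm front to back (its x), 560 mm wide (its y); origin on the bench under the middle of the table; x points from its front (crank and switch, facing the robot) to its back, y to its left, z up. The top face of its table lies 285 mm above the origin. It stays where it is.
- saw_table: the aluminium table of the saw, 14 mm thick, with rails and rip fence; origin in the middle of its top face, axes as the saw's. The throat opening is a rectangle centred on this origin, 330 mm along x by 100 mm along y; a ledge 6 mm below the top face narrows it to 318 x 90 mm. The rip fence, 42 mm wide, stands 59 mm above the table along x, its near face at y = -195 mm. Not to be touched.
- throat (a point): the centre of the throat opening at the height of the table's top face, axes as the saw's
- arbor: steel arbor inside the opening, with the carriage under the table; origin and axes as saw_table's. The arbor lies along y at x = -70 mm, 48 mm below the table's top face; its flange is 50 mm across, at y = 18 to 26 mm; the bare 16 mm shaft runs from there to y = -24 mm. The hinge pin of the lever (at x = 70 mm, 12 mm thick) belongs to it. Not to be touched.
- riving_knife: upright curved steel plate 2.6 mm thick in the plane y = 18 mm of saw_table's frame (origin and axes as saw_table's), from x = 43 to 91 mm, rising about 27 mm above the table. Not to be touched.
- knife_lever (a joint): angle of the red knife-lock lever, rad: 0 is fully raised (unlocked), 0.45 fully down against its stop (locked). A stiff hinge: it needs about 4 to 5 N at the pad all the way, has no spring, and stays where it is left. The hinge lies along y at x = 70 mm, 50 mm below the table's top face (saw_table's frame); the lever points from there towards the robot (-x), in the free space between arbor and knife.
- lever_pad (a point): centre of the top face of the lever's ribbed red pad, 34 mm along x by 26 mm along y, the part to press, 72 mm from the hinge. In saw_table's frame it lies at x = 9 mm, y = -4 mm and 12 mm below the table's top face when the lever is fully raised, and at x = -2 mm, y = -4 mm and 42 mm below it when fully down.
- throat_insert: the saw's loose wooden throat insert, a 328 x 96 x 9 mm plate lying on the saw table; origin at the centre of its underside, x along its length. To be left alone.
- arbor_wrench: flat steel arbor wrench, about 200 x 38 x 5 mm, lying on the saw table; origin under its middle, x along it. To be left alone.
- arbor_nut: steel flanged arbor nut, 44 mm across, 16 mm high, lying on the saw table; origin at the centre of its underside. To be left alone.
- saw_blade: steel circular saw blade, 254 mm across, 4 mm thick, lying flat on the bench; origin under its centre. To be left alone.
- bench_plane: iron bench plane, 220 x 56 mm, about 95 mm high, on the bench; origin at the centre of its sole, x along it. To be left alone.
- mallet: wooden joiner's mallet, 290 mm long, head 75 x 120 x 75 mm, lying on the bench; origin on the underside between grip and head, x towards the head. To be left alone.
- tumbler: dark red drinking tumbler with a black lid, 82 mm wide, 178 mm high, standing on the bench; origin at the centre of its foot. To be left alone.

How it is judged:
By the outcome, as a careful person would: the job done as asked, in the order asked, and still so for the second after the job is handed in, with the robot touching nothing.
It also fails if it takes over 42 s, if anything falls off the work surface, if the arm or the gripper's body presses on something with over 40 N, if the wrist force passes 120 N, or if a joint passes its speed limit or range.

ROBOT

A 7-joint arm with a two-finger parallel gripper is mounted at the origin on the work surface. World frame = base frame: x ahead of the robot, y to its left, z up, the work surface at z = 0. Lengths are in m, angles in rad, forces in N, time in s.
With the tool pointing down it reaches from about 0.425 to 0.925 m from the base axis. Payload 6.8 kg.
Tool frame: the origin (TCP) lies at the very end of the fingers, on their centre line; the grasp point (between the pads) lies 19 mm behind it (env.tcp_to_grasp is the distance from the TCP to the grasp point, in m); z points along the fingers, y is the direction in which the jaws open and shut (so a half turn about z gives the same grasp; the last joint's range is limited). The gripper opens to 85 mm and grips with 20 to 120 N. Pads are 22 mm wide; open, the fingers measure 114 mm over their backs; the gripper's body (76 mm by 85 mm) begins 54 mm behind the grasp point. The pads swing forward as they close: fully open they stand 13 mm farther back than shut.
Start: joints at [-1.337, 0.477, 0.022, 1.555, -0.011, 1.109, -0.083], TCP at [0.226, 0.636, 0.231] pointing down, gripper open.
Joint ranges: [-2.96, 2.96], [-0.34, 2.1], [-1.41, 1.46], [0.24, 2.44], [-1.37, 4.51], [0.17, 1.92], [-2.96, 2.96]. Speed limits (rad/s): [2.39, 2.39, 3.14, 3.14, 3.14, 3.14, 3.14].

INTERFACE

Orientations are given as a unit quaternion [w, x, y, z].
In Python, from bench import env gives the robot as it stands.
- The arm moves only by the tool step_arm, never from a script. Its argument "steps" is one flat list of numbers, 7 for each row, row after row: the shift along the tool's x, y, z in units of 30 mm (1.0 is 30 mm), then the turn, a rotation vector about the tool's x, y, z in units of 5 degrees (1.0 is 5 degrees), then the closure in counts, from 0 (fully open) to 255 (shut). A call has 1 to 10 rows; each row is the pose to reach, as a shift and turn from the pose commanded when the call began, along the tool's axes at that moment; what a row does not reach only later rows make up. A row lasts 1/12 s, in which the tool goes at most 41.7 mm and 7.16 degrees, less where a joint would pass 70% of its speed; a pose out of reach is approached as far as the arm can. A call with a gripper value outside its range is refused whole. The fingers move at their own pace and stop on an object; the grip force is fixed at half the most. Time passes only in rows, so rows that repeat a pose let the fingers close. It gives the time, the measured TCP pose, the force and the opening at its end, in the units of the state.
- env.sense(): the state, without advancing time (a new reading comes with each control period).
- env.grab_frame(name): name is "side" or "top" or "wrist"; returns a dict with "frame" (400x640x3 uint8, red, green, blue), "fov_y" (degrees; the focal length in pixels is half the picture's height over the tangent of half this angle, whatever the lens; pixels are square), "cx", "cy" (the principal point, pixels), "k1" (the pictures are not rectified: a ray, as slopes to the right and down, at radius r is drawn at 1 + k1 r^2 times it, then the intrinsics apply), "R" (3x3) and "t" (3): a world point X has camera coordinates R X + t; the wrist camera has in their place "tool_from_camera" (4x4, takes a point from camera to tool coordinates, whose origin is the TCP and whose axes are the flange's). Camera axes: x right, y down, z forward; pixel columns grow to the right and rows downward; lengths in m; the calibration is good to about 2 mm. A picture is of the moment at which its call begins: read the wrist's pose just before it. There is no depth.
- env.job_done(): hands the job in, once; it reports no verdict.
The state is a dict: "clock": time; "joint_pos": joint angles; "joint_velocities": joint speeds; "joint_efforts": joint torques, N m; "ee_pos": TCP position; "ee_rot": TCP orientation; "wrist_force": force on the tool from outside, world axes, zero at the start; "wrist_torque": the same for the moment, N m; "gripper_width": finger opening in m.
Only numpy, scipy, OpenCV 4.12 (cv2) and the standard library are available. Lean on these libraries where they do the work, as an engineer would, in place of code of your own. Each camera call takes 0.05 s, during which the arm holds its last target.

## Working session

There is one attempt and no reset: what is moved stays moved. The work goes in short steps, Python scripts to look and compute and a tool call to move; the robot and the scene stay as the last step left them, time stands still between calls to the robot, and variables do not carry over. Pictures are saved under pics/ and viewed, and the job is handed in when it is done.

Besides the shell and the picture viewer there is one more tool, called after "Request:" as name(argument=value, ...), one argument or row to a line, values as JSON. step_arm: Moves the arm, as the interface text tells. Its arguments: {"type":"object","properties":{"steps":{"type":"array"}},"required":["steps"]}

```bash
mkdir -p pics; ls; python3 - <<'E'
from bench import env
import cv2,json
s=env.sense();print(s)
for n in ["side","top","wrist"]:
    g=env.grab_frame(n);cv2.imwrite(f"pics/{n}0.png",g["frame"][:,:,::-1])
    print(n,{k:(v.tolist() if hasattr(v,'tolist') else v) for k,v in g.items() if k!="frame"})
E
```

```text
pics
{'clock': 0.0, 'joint_pos': array([-1.33712634,  0.47774772,  0.02238015,  1.55645008, -0.01151808,
        1.1093211 , -0.08306845]), 'joint_velocities': array([ 0.00100302,  0.0001239 ,  0.00035435, -0.00018346, -0.00063884,
       -0.00079413,  0.00053253]), 'joint_efforts': array([-6.31594794e-04, -5.96453619e+01,  1.60765328e+00, -2.81199324e+01,
        1.24118550e-02,  9.16584424e-03,  7.85843241e-06]), 'ee_pos': array([0.22606328, 0.63538728, 0.23036221]), 'ee_rot': array([-8.61379749e-05,  1.70049924e-01,  9.85435039e-01, -8.94667496e-04]), 'wrist_force': array([-0.02500554,  0.03217981, -0.2121902 ]), 'wrist_torque': array([ 0.01408786,  0.00138321, -0.03488786]), 'gripper_width': 0.08540050934353026}
side {'fov_y': 52.77398728723784, 'cx': 321.20741714919916, 'cy': 196.55554711073904, 'k1': -0.06617099250104354, 'R': [[0.7066325276950318, -0.7072653773512722, -0.021122424185979777], [-0.4120011310456819, -0.38699638388459456, -0.8249174909512628], [0.5752612787424588, 0.5916159944257847, -0.5648583683713833]], 't': [-0.35930258047598357, 0.3826970249523824, 1.1096801687563238]}
top {'fov_y': 48.0404615695565, 'cx': 316.8798012732428, 'cy': 184.3637172900934, 'k1': -0.026464600369746995, 'R': [[0.022944745857518545, -0.9995319620935457, -0.020233521467108856], [-0.9846052965756559, -0.019084928062964822, -0.17374744739418777], [0.17327997170099746, 0.02390862342874481, -0.9845823627980769]], 't': [0.007976918445738904, 0.5337581015043903, 1.4655305146450393]}
wrist {'fov_y': 64.84191791420609, 'cx': 321.3102996777144, 'cy': 199.40078793041883, 'k1': -0.05726061691873191, 'tool_from_camera': [[-0.00023048930651525568, -0.9585096564483494, -0.28505996802417655, 0.07223627031108222], [0.9999977790478775, 0.00037625784036883324, -0.0020737235467159346, 0.0012163431417024917], [0.002094940092276008, -0.285059812890738, 0.9585074409208856, -0.14049574283078056], [0.0, 0.0, 0.0, 1.0]]}
```

View pics/top0.png

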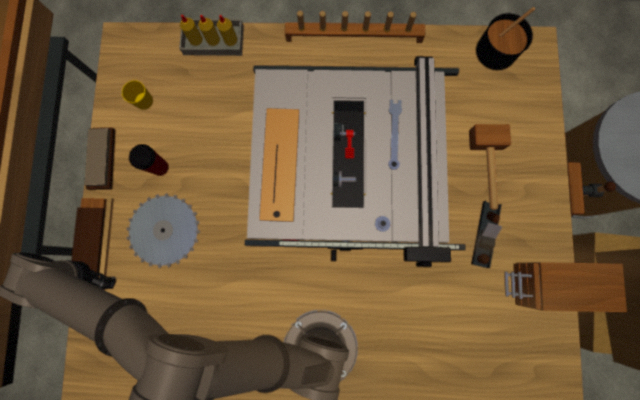

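View pics/side0.png

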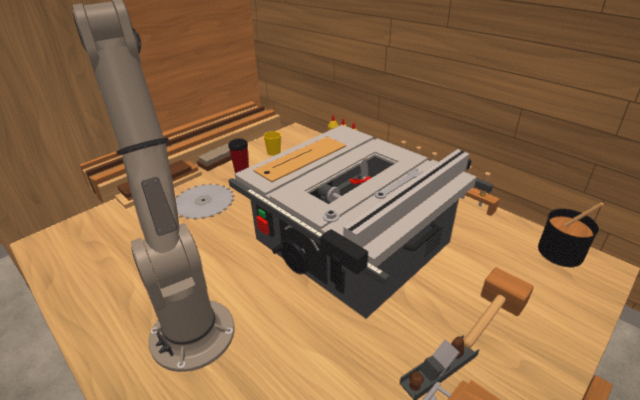

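View pics/wrist0.png

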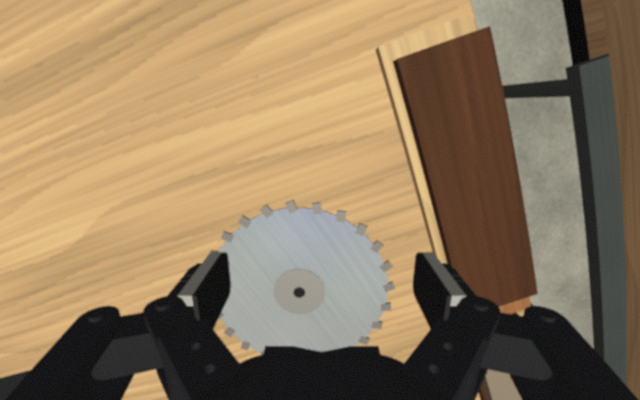

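The top view shows the throat opening at about cols 333-364, rows 98-208, with the red lever at (350,145), the insert to its left, and the wrench and nut to its right. I'll zoom in to measure the corners.

```bash
cat > h.py <<'E'
import numpy as np,cv2
from bench import env
from scipy.spatial.transform import Rotation as Ro
def K(g):
    f=200/np.tan(np.radians(g["fov_y"]/2)); return np.array([[f,0,g["cx"]],[0,f,g["cy"]],[0,0,1]]),np.array([g["k1"],0,0,0,0.])
def Rq(q): return Ro.from_quat(np.roll(q,-1)).as_matrix()
def ext(g,s):
    if "R" in g: return np.array(g["R"]),np.array(g["t"])
    T=np.eye(4);T[:3,:3]=Rq(s["ee_rot"]);T[:3,3]=s["ee_pos"]
    M=np.linalg.inv(T@np.array(g["tool_from_camera"])); return M[:3,:3],M[:3,3]
def back(g,s,px,z):
    k,d=K(g);R,t=ext(g,s)
    u=cv2.undistortPoints(np.array(px,float).reshape(-1,1,2),k,d).reshape(-1,2)
    r=np.c_[u,np.ones(len(u))]@R; c=-R.T@t
    return c+r*((z-c[2])/r[:,2])[:,None]
def proj(g,s,X):
    k,d=K(g);R,t=ext(g,s)
    return cv2.projectPoints(np.array(X,float).reshape(-1,1,3),cv2.Rodrigues(R)[0],t,k,d)[0].reshape(-1,2)
E
python3 - <<'E'
from h import *
for n,(x0,y0,w,h) in {"top":(240,55,230,215),"side":(225,115,260,170)}.items():
    im=cv2.imread(f"pics/{n}0.png")[y0:y0+h,x0:x0+w]
    s=min(800/w,600/h);cv2.imwrite(f"pics/{n}0z.png",cv2.resize(im,None,fx=s,fy=s,interpolation=cv2.INTER_CUBIC));print(n,s)
E
```

```text
top 2.7906976744186047
side 3.076923076923077
```

View pics/top0z.png

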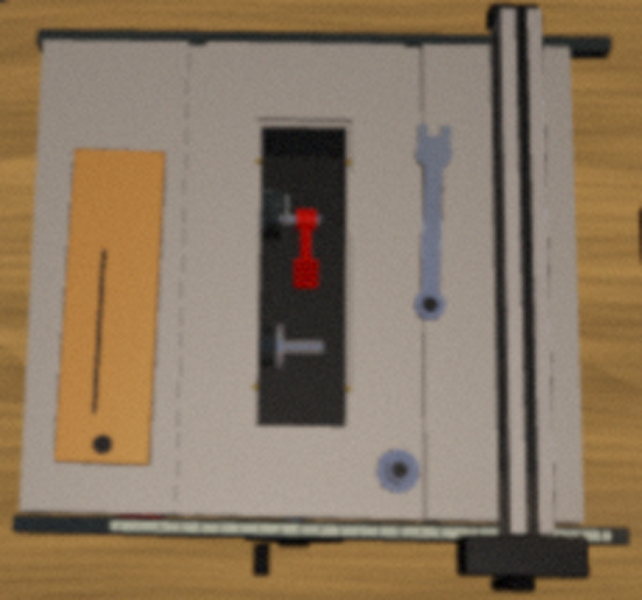

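View pics/side0z.png

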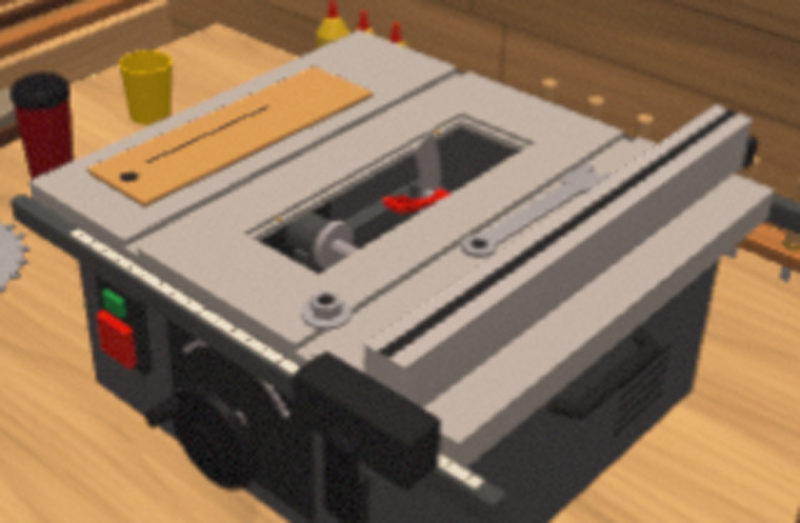

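```bash
python3 - <<'E'
from h import *
g=env.grab_frame("top")
z=lambda p:[(x/2.7907+240-.32,y/2.7907+55-.32) for x,y in p]
# opening: back line ends, front corners; table corners
P=back(g,None,z([(257,119),(352,119),(347,426),(257,426)]),.285);print(P)
print(np.linalg.norm(P-np.roll(P,-1,0),axis=1),P.mean(0))
Q=back(g,None,z([(42,42),(571,47),(583,522),(20,512)]),.285);print(Q)
print(np.linalg.norm(Q-np.roll(Q,-1,0),axis=1),Q.mean(0))
for a,b in((3,0),(2,1)):
  d=Q[b]-Q[a];print(np.degrees(np.arctan2(d[1],d[0])))
  d=P[b]-P[a];print(np.degrees(np.arctan2(d[1],d[0])))
f=back(g,None,z([(497,75),(503,530)]),.344);d=f[0]-f[1];print(f,np.degrees(np.arctan2(d[1],d[0])))
print(back(g,None,z([(307,272)]),.273),"pad")
E
```

```text
[[ 0.75149639 -0.0242238   0.285     ]
 [ 0.75308664 -0.1238621   0.285     ]
 [ 0.42881538 -0.12002765  0.285     ]
 [ 0.42698719 -0.02976116  0.285     ]]
[0.09965099 0.32429393 0.090285   0.32455644] [ 0.5900964  -0.07446868  0.285     ]
[[ 0.8347948   0.20668908  0.285     ]
 [ 0.83748635 -0.35537052  0.285     ]
 [ 0.33789122 -0.35364718  0.285     ]
 [ 0.33577996  0.20496511  0.285     ]]
[0.56206605 0.4995981  0.55861628 0.49901782] [ 0.58648808 -0.07434088  0.285     ]
0.19794212974121114
0.9775884482061494
-0.1976393342718046
-0.6774815617804104
[[ 0.7794567  -0.26426921  0.344     ]
 [ 0.32574298 -0.26238565  0.344     ]] -0.2378585395613416
[[ 0.59005667 -0.07889671  0.273     ]] pad
```

Table corners give 562 x 499.5 mm (nominal 560 x 500), so the saw centre is at about (0.5865, -0.074) with yaw near 0. Next I raise the arm, shut the gripper and swing over in an arc.

Request:
step_arm(
  steps=[0, 0, -6.6, 0, 0, 0, 255, 0, 0, -6.6, 0, 0, 0, 255, 0, 0, -6.6, 0, 0, 0, 255, 0, 0, -6.6, 0, 0, 0, 255, 0, 0, -6.6, 0, 0, 0, 255, -12.1, -4.75, -6.6, 0, 0, -3.9, 255, -12.1, -4.75, -6.6, 0, 0, -3.9, 255, -12.1, -4.75, -6.6, 0, 0, -3.9, 255, -12.1, -4.75, -6.6, 0, 0, -3.9, 255, -12.1, -4.75, -6.6, 0, 0, -3.9, 255],
)

```text
clock: 1.03
ee_pos: [0.3846, 0.4976, 0.4293]
ee_rot: [-0.0, 0.0, 1.0, 0.0]
wrist_force: [0.4, 0.4, 0.1]
gripper_width: -0.0
```

Request:
step_arm(
  steps=[-4.85, -6.6, 0, 0, 0, 0, 255, -4.85, -6.6, 0, 0, 0, 0, 255, -4.85, -6.6, 0, 0, 0, 0, 255, -4.85, -6.6, 0, 0, 0, 0, 255, -4.85, -6.6, 0, 0, 0, 0, 255, -4.85, -6.6, 0, 0, 0, 0, 255, -6.7, -19.2, 0, 0, 0, 0, 255, -6.7, -19.2, 0, 0, 0, 0, 255, -6.7, -19.2, 0, 0, 0, 0, 255, -6.7, -19.2, 0, 0, 0, 0, 255],
)

```text
clock: 1.87
ee_pos: [0.5525, 0.134, 0.4292]
ee_rot: [-0.0, 0.001, 1.0, 0.0]
wrist_force: [0.4, 0.1, 0.9]
gripper_width: -0.0
```

Request:
step_arm(
  steps=[-1, -6.8, 0, 0, 0, 0, 255, -1, -6.8, 0, 0, 0, 0, 255, -1, -6.8, 0, 0, 0, 0, 255, -1, -6.8, 0, 0, 0, 0, 255, -1, -6.8, 0, 0, 0, 0, 255, -1, -6.8, 0, 0, 0, 0, 255, -1, -6.8, 0, 0, 0, 0, 255, -1, -6.8, 0, 0, 0, 0, 255, -1, -6.8, 0, 0, 0, 0, 255],
)

```text
clock: 2.62
ee_pos: [0.5824, -0.066, 0.429]
ee_rot: [-0.0, -0.001, 1.0, 0.0]
wrist_force: [0.7, -0.1, -0.8]
gripper_width: 0.0005
```

```bash
python3 - <<'E'
from h import *
s=env.sense();g=env.grab_frame("wrist");cv2.imwrite("pics/wrist1.png",g["frame"][:,:,::-1])
print(s["ee_pos"],s["ee_rot"],s["clock"],s["joint_pos"],s["joint_velocities"].max())
im=g["frame"][:,:,::-1].copy()
c=np.array([.5865,-.0743,.285])
for L,W,dz,col in((.165,.05,0,(0,255,0)),(.159,.045,-.006,(255,255,0))):
  p=proj(g,s,c+np.array([[L,W,dz],[L,-W,dz],[-L,-W,dz],[-L,W,dz]]))
  cv2.polylines(im,[np.round(p*8).astype(np.int32)],True,col,1,0,3);print(p)
for q in([.009,-.004,-.012],[-.002,-.004,-.042]):
  p=proj(g,s,c+np.array([q]))[0];print(p);cv2.circle(im,tuple(int(v) for v in p),3,(255,0,255),1)
cv2.imwrite("pics/wrist1o.png",cv2.resize(im,(800,500)))
E
```

```text
[ 0.58236685 -0.06596395  0.42903381] [-2.32773505e-04 -6.48137674e-04  9.99999678e-01  4.11589291e-04] 2.6167 [-0.31546485  0.21329477  0.4007012   1.50844048 -0.08419875  1.43730093
  1.66043866] 0.003354786104024821
[[358.61056884 336.41504164]
 [267.48604152 336.1325714 ]
 [248.77548651  -5.94556247]
 [372.36036195  -6.20033872]]
[[353.72897917 328.27749557]
 [272.5500407  328.03562846]
 [256.66804703   4.24734539]
 [365.00060248   4.05307692]]
[308.130133   196.53854856]
[309.19113997 178.79671707]
```

View pics/wrist1o.png

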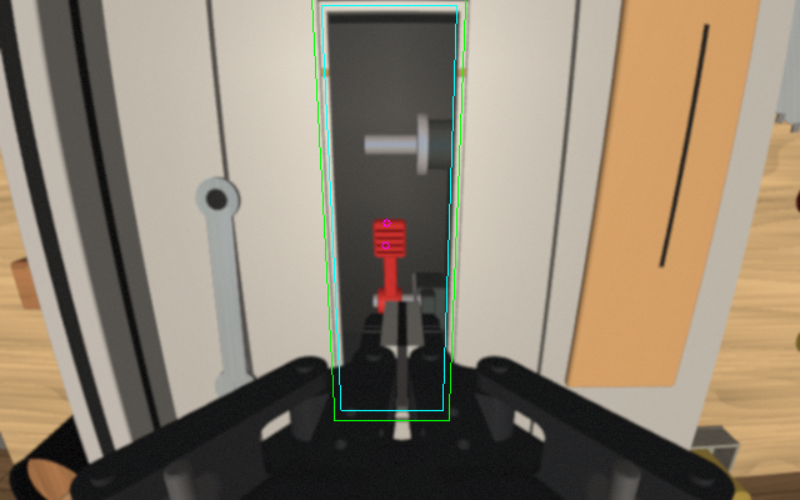

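View pics/wrist1.png

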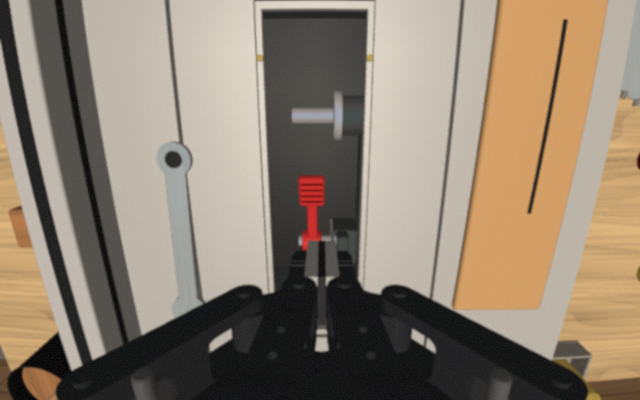

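```bash
python3 - <<'E'
import cv2
im=cv2.imread("pics/wrist1.png")
a=cv2.resize(im[0:270,230:400],None,fx=3,fy=3,interpolation=cv2.INTER_CUBIC)[:600]
cv2.imwrite("pics/w1a.png",a)
b=cv2.resize(im[165:265,270:390],None,fx=6,fy=6,interpolation=cv2.INTER_CUBIC);cv2.imwrite("pics/w1b.png",b)
g=cv2.cvtColor(im,6).astype(int)
for r in(60,90,140,170,200): print(r,"L",g[r,244:272],"R",g[r,356:380])
for c in(280,330,350): print(c,g[0:24,c])
E
```

```text
60 L [214 213 215 215 216 214 214 216 216 216 212 186 145 148 161 163 160 157
 138 107  84  70  71  73  73  72  73  72] R [ 68  70  71  67  68  67  68  68  74  86 117 141 152 156 161 157 150 163
 198 211 213 212 213 213]
90 L [212 212 211 213 212 212 212 213 213 213 213 210 189 164 170 202 216 219
 216 196 148 100  76  70  73  75  76  73] R [ 72  72  71  72  73  71  74  76 106 155 196 213 216 216 202 177 180 199
 211 210 209 211 212 209]
140 L [208 206 208 208 207 207 208 209 208 207 210 207 211 209 198 166 153 192
 213 215 214 197 150  97  71  67  68  68] R [ 66  62  47  38  41  57  87 136 181 207 214 210 195 172 175 195 206 204
 205 205 206 206 203 206]
170 L [201 202 205 206 204 206 203 206 204 205 205 206 204 207 208 203 188 152
 162 196 208 210 201 170 116  75  62  60] R [ 57  50  38  45  61  87 132 178 204 208 204 186 165 174 194 206 203 204
 204 202 203 202 202 202]
200 L [200 201 202 200 200 202 200 201 201 202 202 202 202 203 202 201 202 198
 176 156 180 201 205 202 184 133  84  59] R [ 44  37  45  63  92 144 187 201 204 196 179 163 177 196 200 203 201 201
 201 201 201 199 200 198]
280 [133 192 213 214 214 215 214 205 172 123  88  64  50  36  37  37  40  42
  53  68  67  69  73  70]
330 [151 198 212 216 215 215 215 204 160 112  84  62  42  39  36  37  35  42
  58  71  71  72  72  71]
350 [139 191 212 213 212 212 212 206 174 130  88  62  42  39  38  41  38  43
  55  64  67  68  69  69]
```

View pics/w1a.png

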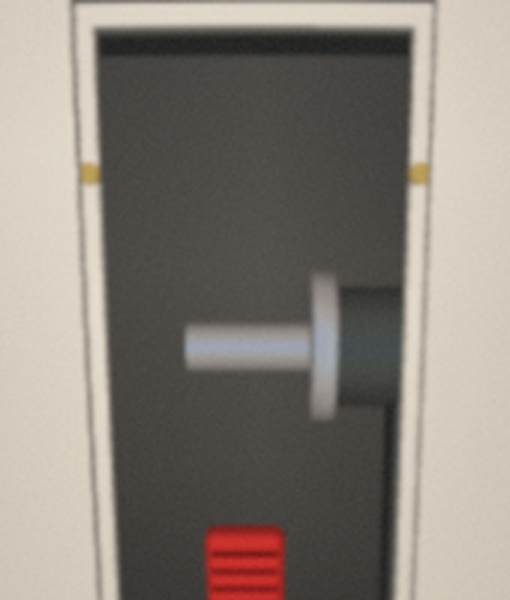

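View pics/w1b.png

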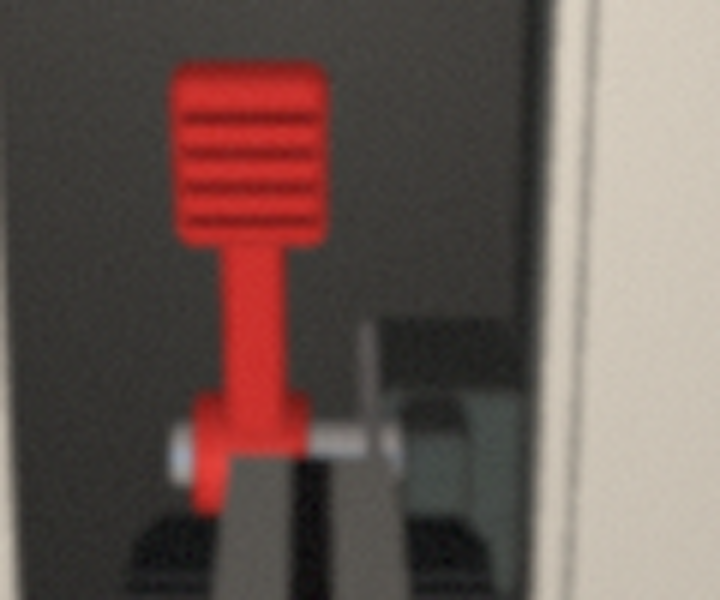

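```bash
python3 - <<'E'
from h import *
from scipy.optimize import least_squares
s=env.sense();g=env.grab_frame("wrist")
B=lambda p,z:back(g,s,p,z)
L=B([(257.3,90),(260,140),(261.4,170),(263.2,200)],.285);R=B([(371.2,90),(369.4,140),(368.2,170),(367,200)],.285)
L2=B([(264.3,90),(266.3,140),(267.8,170),(269,200)],.279);R2=B([(365,90),(363.3,140),(362.3,170),(361,200)],.279)
for n,q in zip(("L","R","L2","R2"),(L,R,L2,R2)): print(n,np.round(q[:,:2],4).tolist(),np.degrees(np.polyfit(q[:,0],q[:,1],1)[0]))
print("mid",(L[:,1]+R[:,1])/2,(L2[:,1]+R2[:,1])/2)
print("front ledge->x",B([(300,8.5)],.279)+[.159,0,0],B([(300,-.5)],.285)+[.165,0,0])
print("shaft",B([(300,115.5)],.237)+[.07,0,0], "shaft end",B([(291.5,115.5)],.237)+[0,.024,0])
t=.2618
for th in(0,.1,.2):
  a=np.arctan2(38,61)-th;r=np.hypot(61,38)/1000
  cx,cz=.07-r*np.cos(a),-.05+r*np.sin(a); al=.45-th
  C=np.array([.5865,-.0715,.285])
  e=[C+[cx+k*.017*np.cos(al),-.004,cz-k*.017*np.sin(al)] for k in(-1,0,1)]
  print(th,cx,cz,proj(g,s,e).round(1).tolist())
E
```

```text
L [[0.4966, -0.1206], [0.5394, -0.1203], [0.5668, -0.1204], [0.5956, -0.1202]] 0.210006221356262
R [[0.4966, -0.0224], [0.5393, -0.0223], [0.5666, -0.0222], [0.5954, -0.0221]] 0.18241523332465343
L2 [[0.4963, -0.1156], [0.5401, -0.1157], [0.568, -0.1155], [0.5974, -0.1157]] -0.05173313531130888
R2 [[0.4963, -0.027], [0.54, -0.027], [0.5678, -0.0269], [0.5972, -0.027]] 0.01999176226762288
mid [-0.07151837 -0.07129117 -0.0713114  -0.07114943] [-0.07129328 -0.07132325 -0.07120043 -0.07136734]
front ledge->x [[ 0.5900983  -0.08323257  0.279     ]] [[ 0.59100277 -0.08277309  0.285     ]]
shaft [[ 0.58943121 -0.08728107  0.237     ]] shaft end [[ 0.51942329 -0.07200395  0.237     ]]
0 0.009000000000000008 -0.011999999999999997 [[310.5, 183.1], [310.9, 196.5], [311.2, 209.0]]
0.1 0.005511076085460961 -0.018279680134891535 [[310.7, 177.0], [311.1, 191.4], [311.4, 204.9]]
0.2 0.002666504181471935 -0.024876299220531552 [[311.0, 171.9], [311.2, 187.0], [311.5, 201.4]]
```

Request:
step_arm(
  steps=[-0.08, -0.27, 0, 0, 0, 0, 255, -0.08, -0.27, 1, 0, 0, 0, 255, -0.08, -0.27, 2, 0, 0, 0, 255, -0.08, -0.27, 3, 0, 0, 0, 255, -0.08, -0.27, 4, 0, 0, 0, 255, -0.08, -0.27, 4.3, 0, 0, 0, 255, -0.08, -0.27, 4.3, 0, 0, 0, 255, -0.08, -0.27, 4.3, 0, 0, 0, 255],
)

```text
clock: 3.38
ee_pos: [0.5853, -0.0761, 0.3012]
ee_rot: [0.0, 0.001, 1.0, -0.0]
wrist_force: [-0.2, 1.0, -0.8]
gripper_width: 0.0001
```

```bash
python3 - <<'E'
from h import *
s=env.sense();print(s["ee_pos"],s["ee_rot"],s["clock"],s["wrist_force"])
g=env.grab_frame("wrist");cv2.imwrite("pics/wrist2.png",g["frame"][:,:,::-1])
g=env.grab_frame("side");im=g["frame"][115:285,225:485,::-1];cv2.imwrite("pics/side2z.png",cv2.resize(im,None,fx=3.07,fy=3.07,interpolation=2))
E
```

```text
[ 0.58526952 -0.076129    0.30124548] [ 3.40340841e-04  6.13643052e-04  9.99999749e-01 -1.01070973e-04] 3.3833 [-0.23555816  1.03673562 -0.80989491]
```

View pics/wrist2.png

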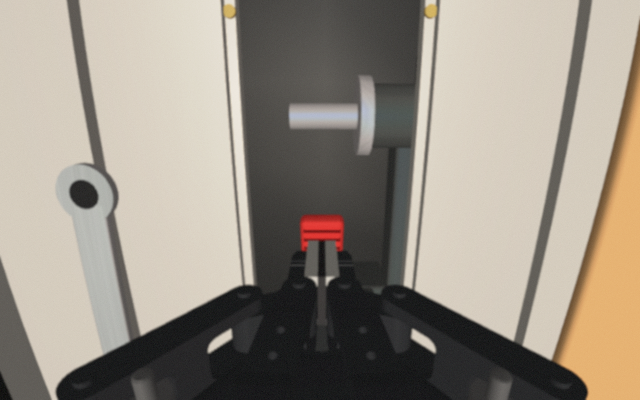

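View pics/side2z.png

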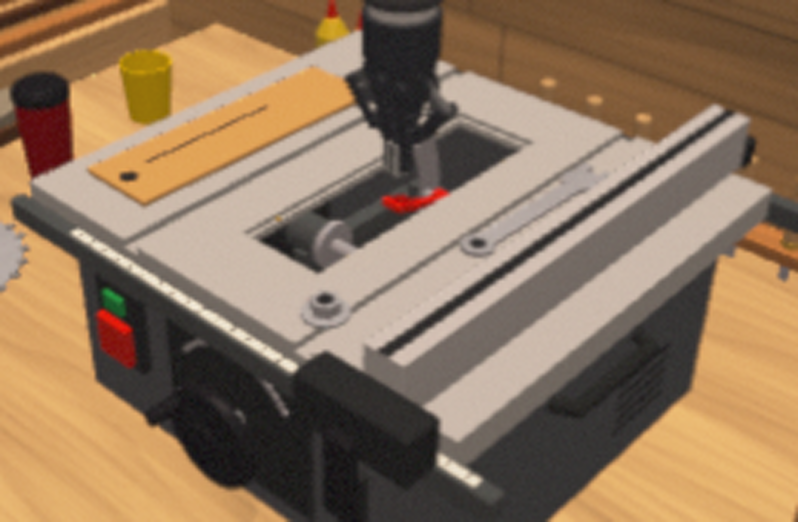

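```bash
python3 - <<'E'
from h import *
s=env.sense();g=env.grab_frame("wrist");im=g["frame"][:,:,::-1].copy()
s=dict(s);s["ee_pos"]=np.array([.584,-.0745,.241])
for y,dz,c in((.05,0,(0,255,0)),(.045,-.006,(255,255,0))):
  for sg in(1,-1):
    X=[[x,-.0713+sg*y,.285+dz] for x in np.linspace(.5,.62,25)]
    p=proj(g,s,X);cv2.polylines(im,[p.astype(np.int32)],False,c,1)
    for x in(.57,.584,.60): print(y*sg,x,proj(g,s,[[x,-.0713+sg*y,.285+dz]]).round(0))
cv2.imwrite("pics/w2o.png",im)
E
```

```text
0.05 0.57 [[470. 279.]]
0.05 0.584 [[464. 313.]]
0.05 0.6 [[458. 348.]]
-0.05 0.57 [[186. 280.]]
-0.05 0.584 [[191. 313.]]
-0.05 0.6 [[197. 348.]]
0.045 0.57 [[450. 271.]]
0.045 0.584 [[445. 303.]]
0.045 0.6 [[440. 338.]]
-0.045 0.57 [[206. 271.]]
-0.045 0.584 [[210. 304.]]
-0.045 0.6 [[215. 338.]]
```

View pics/w2o.png

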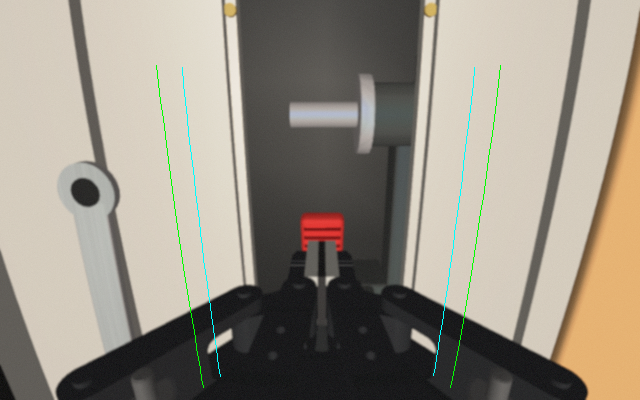

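Clear: at full depth, the ledge falls at cols 206/450 while the gripper's bars stay within 242-408. Fingertips are centred over the pad, so I'll press slowly.

Request:
step_arm(
  steps=[0, 0.05, 0.2, 0, 0, 0, 255, 0, 0.05, 0.4, 0, 0, 0, 255, 0, 0.05, 0.55, 0, 0, 0, 255, 0, 0.05, 0.65, 0, 0, 0, 255, 0, 0.05, 0.75, 0, 0, 0, 255, 0, 0.05, 0.85, 0, 0, 0, 255, 0, 0.05, 0.95, 0, 0, 0, 255, 0, 0.05, 1.05, 0, 0, 0, 255, 0, 0.05, 1.05, 0, 0, 0, 255, 0, 0.05, 1.05, 0, 0, 0, 255],
)

```text
clock: 4.37
ee_pos: [0.5849, -0.0746, 0.2687]
ee_rot: [0.0, 0.001, 1.0, 0.0]
wrist_force: [0.8, 0.1, 0.3]
gripper_width: -0.0001
```

Request:
step_arm(
  steps=[0, 0, 0.1, 0, 0, 0, 255, 0, 0, 0.2, 0, 0, 0, 255, 0, 0, 0.3, 0, 0, 0, 255, 0, 0, 0.4, 0, 0, 0, 255, 0, 0, 0.5, 0, 0, 0, 255, 0, 0, 0.5, 0, 0, 0, 255],
)

```text
clock: 4.87
ee_pos: [0.5844, -0.0746, 0.253]
ee_rot: [-0.0, 0.001, 1.0, -0.0]
wrist_force: [-0.6, -0.2, 0.4]
gripper_width: -0.0004
```

```bash
python3 - <<'E'
from h import *
s=env.sense();print(s["ee_pos"],s["clock"],s["wrist_force"],s["wrist_torque"])
g=env.grab_frame("wrist");cv2.imwrite("pics/wrist3.png",g["frame"][:,:,::-1])
g=env.grab_frame("side");im=g["frame"][115:285,225:485,::-1];cv2.imwrite("pics/side3z.png",cv2.resize(im,None,fx=3.07,fy=3.07,interpolation=2))
E
```

```text
[ 0.58439364 -0.07459648  0.25296451] 4.8667 [-0.55326602 -0.18503586  0.43911742] [-0.01719904  0.02777809 -0.03356637]
```

View pics/wrist3.png

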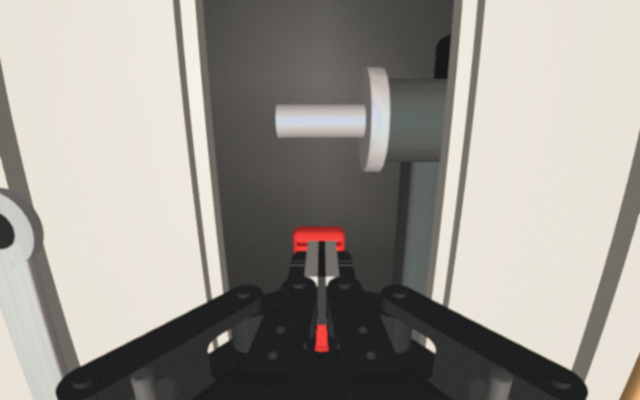

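View pics/side3z.png

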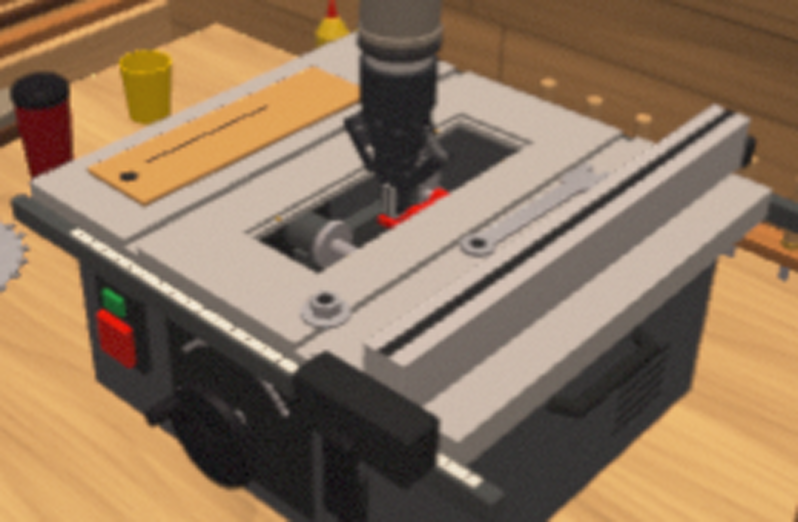

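The side view shows the lever pad has moved from about (405,203) to (400,222) in the zoom, so it is going down. I'll keep pressing in small steps towards the stop.

Request:
step_arm(
  steps=[0, 0, 0.1, 0, 0, 0, 255, 0, 0, 0.2, 0, 0, 0, 255],
)

```text
clock: 5.13
ee_pos: [0.5846, -0.0745, 0.2478]
ee_rot: [-0.0, 0.001, 1.0, 0.0]
wrist_force: [-2.0, -0.2, 4.7]
gripper_width: 0.0004
```

Request:
step_arm(
  steps=[0, 0, 0.07, 0, 0, 0, 255],
)

```text
clock: 5.22
ee_pos: [0.5843, -0.0745, 0.2454]
ee_rot: [-0.0, 0.001, 1.0, 0.0]
wrist_force: [-3.4, -0.3, 4.2]
gripper_width: -0.0002
```

Request:
step_arm(
  steps=[0, 0, 0.07, 0, 0, 0, 255],
)

```text
clock: 5.3
ee_pos: [0.5843, -0.0745, 0.2433]
ee_rot: [-0.0, 0.001, 1.0, 0.0]
wrist_force: [-3.2, 1.0, 3.7]
gripper_width: -0.0001
```

Request:
step_arm(
  steps=[0, 0, 0.05, 0, 0, 0, 255],
)

```text
clock: 5.38
ee_pos: [0.5844, -0.0746, 0.2426]
ee_rot: [-0.0, 0.001, 1.0, 0.0]
wrist_force: [-9.6, 1.0, 19.3]
gripper_width: 0.0001
```

Request:
step_arm(
  steps=[0, 0, 0.05, 0, 0, 0, 255],
)

```text
clock: 5.47
ee_pos: [0.5844, -0.0746, 0.2423]
ee_rot: [-0.0, 0.001, 1.0, 0.0]
wrist_force: [-12.5, 2.0, 27.3]
gripper_width: 0.0003
```

Request:
step_arm(
  steps=[0, 0, 0.05, 0, 0, 0, 255],
)

```text
clock: 5.55
ee_pos: [0.5844, -0.0746, 0.2421]
ee_rot: [0.0, 0.001, 1.0, 0.001]
wrist_force: [-16.6, 2.8, 35.9]
gripper_width: -0.0002
```

Hard stop at z = 0.242 (expected 0.243), with the force jumping from 4 to 36 N. Drawing out straight up.

Request:
step_arm(
  steps=[0, 0, -0.15, 0, 0, 0, 255, 0, 0, -0.5, 0, 0, 0, 255, 0, 0, -1.2, 0, 0, 0, 255, 0, 0, -2.2, 0, 0, 0, 255, 0, 0, -3.4, 0, 0, 0, 255, 0, 0, -4.6, 0, 0, 0, 255, 0, 0, -6.2, 0, 0, 0, 255, 0, 0, -6.2, 0, 0, 0, 255, 0, 0, -6.2, 0, 0, 0, 255, 0, 0, -6.2, 0, 0, 0, 255],
)

```text
clock: 6.38
ee_pos: [0.5849, -0.0745, 0.425]
ee_rot: [0.0, 0.001, 1.0, 0.0]
wrist_force: [1.0, 0.2, -1.1]
gripper_width: 0.0001
```

```bash
python3 - <<'E'
from h import *
s=env.sense();print(s["ee_pos"],s["clock"],s["wrist_force"])
g=env.grab_frame("wrist");im=g["frame"][:,:,::-1].copy()
C=np.array([.5885,-.0713,.285])
for th in(0.,.4,.45):
  a=np.arctan2(38,61)-th;r=np.hypot(61,38)/1000
  cx,cz=.07-r*np.cos(a),-.05+r*np.sin(a); al=.45-th
  print(th,proj(g,s,[C+[cx+k*.017*np.cos(al),-.004,cz-k*.017*np.sin(al)] for k in(-1,0,1)]).round(1).tolist())
print("shaft",proj(g,s,[C+[-.07,0,-.048]]))
cv2.imwrite("pics/wrist4.png",im)
cv2.imwrite("pics/w4b.png",cv2.resize(im[90:270,230:400],None,fx=3.3,fy=3.3,interpolation=2))
g=env.grab_frame("side");im=g["frame"][115:285,225:485,::-1];cv2.imwrite("pics/side4z.png",cv2.resize(im,None,fx=3.07,fy=3.07,interpolation=2))
E
```

```text
[ 0.58491805 -0.07448626  0.42496593] 6.3833 [ 0.98494382  0.1787592  -1.06598629]
0.0 [[319.9, 183.4], [320.0, 197.0], [320.1, 209.6]]
0.4 [[320.1, 164.6], [320.1, 180.6], [320.2, 196.1]]
0.45 [[320.1, 163.3], [320.2, 179.4], [320.2, 195.0]]
shaft [[323.98951471 111.85967986]]
```

View pics/w4b.png

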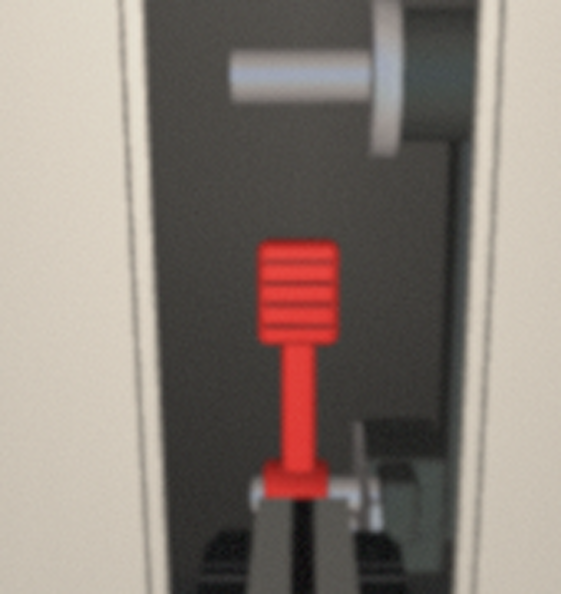

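View pics/side4z.png

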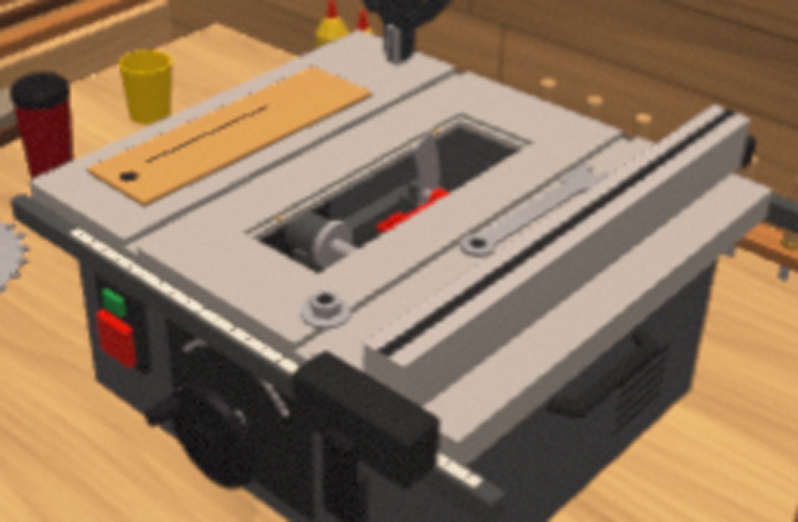

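After the press, the pad spans rows 163.0-194.5 in the wrist view. The prediction for 0.45 rad is 163.3-195.0, so the lever is home. Nothing else has moved.

```bash
python3 -c "
from bench import env
print(env.job_done()); print(env.sense()['wrist_force'])"
```

```text
the job is handed in; nothing more can be done
None
the job is handed in; nothing more can be done
```

The red knife-lock lever is pressed fully home, the gripper is back out of the throat opening, and the job is handed in. It took about 6.4 s of the 42 s allowed.

With the gripper shut, I went straight down through the throat and pressed the pad. The lever resisted at about 4 to 5 N, then hit a hard stop at z = 0.242 m (0.243 m expected), where the force rose to about 36 N. I then drew straight up to z = 0.425 m.

**Last checks:**
- **Lever:** in the wrist picture the pad spans rows 163.0–194.5. The prediction for 0.45 rad (fully down) is 163.3–195.0.
- **Surroundings:** the insert, wrench and nut look unmoved in the side picture. Nothing pushed back on the arm except the lever.
- **Free of contact:** the wrist force was back to noise level, about 1 N, after drawing out.

**What disagreed:**
- **Saw position:** the top and wrist cameras differed by about 3 mm along x and y. I used the wrist value for y and a value in between for x.
- **Lever start:** the lever seemed to start slightly lowered, by 0.1 to 0.2 rad, rather than fully raised.
- **Force reading:** it stayed at noise level when the arm paused partway down, although the side picture showed the lever had already moved. The press became measurable only while moving near the end.

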